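# Seat a mould insert in its nest against the sprung kick-off plunger

## Task

Take the largest of the mould inserts, lay it flat on the dark steel plate of the nest in front of the opening, slide it lengthwise in under the keeper bar and push it against the sprung plunger until its end is hard up against both brass stop buttons. Finish while still holding it pressed there, firmly but not hard, so that I can nip up the clamp screw; leave the other inserts and the oil bottle alone.

Things in the scene. Friction and masses are not known exactly. Their poses are not given: they have to be found in the camera images.
- large_insert_centre (a point): Centre of the large mould insert, a bright machined steel block with a round cavity in its top: 40 mm wide (its x), 56 mm long (its y), 24 mm high (z up, shallow details on top to 26 mm), 0.14 kg, loose on the bench. The point lies half-way up, 12 mm above its underside. Either end may go in first.
- medium_insert_centre (a point): Centre (11 mm up) of a similar but smaller insert, 34 x 46 x 22 mm, a bystander that must not be taken or moved.
- oiler: White plastic oil bottle, 30 x 50 x 84 mm, standing loose; origin at the centre of its underside. A bystander.
- nest: Steel locating nest fixed to the bench; origin at the centre of its underside, x the pushing direction (towards the plunger), z up. A flat blackened plate 12 mm thick (x -66 to +86 mm, y -62 to +62 mm) carries a dark slotted block, x 23 to 67 mm, y -39.5 to +39.5 mm; the plunger's barrel and tail lie behind it, to x = 105 mm. The plate is clear in front of x = 23 mm.
- nest_mouth (a point): Middle of the slot's mouth, on the plate's top (23, 0, 12 mm in the nest's frame). The slot runs along the nest's x to the end block at x = 47 mm. It is 43 mm wide, from x = 31 mm on; at the mouth bevelled to 53 mm.
- keeper (a point): Middle of the keeper bar that bridges the slot (x 29 to 47 mm): its top, 36 mm above the plate (38, 0, 48 mm in the nest's frame). Its underside is 29 mm above the plate, its screw heads end 40 mm above it.
- clamp_screw (a point): End of the knurled thumbscrew, 19 mm across, in the right-hand (-y) cheek of the slot (39, -58.5, 27 mm in the nest's frame). Not for the robot to turn.
- seat (a point): Where the centre of the large insert is when it is fully seated lengthwise (17, 0, 24 mm in the nest's frame): its front 22 mm are then in the slot and its rear 34 mm stand free in front of the mouth.
- stop_buttons: Two fixed brass buttons, the hard stops, 11 mm across, in the end of the slot: faces at x = 45 mm, y = -13.5 and +13.5 mm, 13 mm above the plate. A few newtons on them are enough, over 40 N would mark the insert. Origin and axes as the nest's.
- plunger (a joint): Sprung steel plunger, 9 mm across, between the buttons, moving along the nest's x. 0 = out: its nose then stands 8 mm in front of the button faces (x = 37 mm); 0.008 = pushed back flush with them, where the insert meets the buttons. Its spring pushes back with 3 N at first and 9 N when flush, and throws the insert out again if let go.
Not all that is in view belongs to the job. Leave any orange look-alike of the part that bears large_insert_centre alone.

How it is judged:
On the way:
1. the large insert lies flat on the nest's plate, in line with the slot, in front of the plunger that is still out (x of large_insert_centre in the frame of nest between -0.075 and 0.009 m and y of large_insert_centre in the frame of nest between -0.012 and 0.012 m and z of large_insert_centre in the frame of nest below 0.028 m and angle between large_insert_centre's own z axis and vertical below 0.15 rad and angle between the y axis of large_insert_centre and the x axis of nest, either way round below 0.2 rad and value of joint plunger below 0.001 m), for 0.1 s.
At the end, for the whole second after the job is handed in: The fingers still hold or press the large insert (more than 4 N on it); the plunger is pushed in by more than 7 mm; the insert bears on the stop buttons with 1.5 to 40 N, its centre within 4 mm of the seat, in line with the slot to 0.05 rad, level to 0.06 rad and at rest (value of joint plunger above 0.007 m and contact force between large_insert and stop_buttons between 1.5 and 40 N and contact force between the fingers and large_insert above 4 N and distance between large_insert_centre and seat below 0.004 m and angle between the y axis of large_insert_centre and the x axis of nest, either way round below 0.05 rad and angle between large_insert_centre's own z axis and vertical below 0.06 rad and linear speed of large_insert below 0.01 m/s); the arm keeps its last pose, push and grip.
It fails at once if the insert is rammed against the stop buttons (more than 60 N) (contact force between large_insert and stop_buttons above 60 N).
It fails at once if the medium insert is moved by more than 20 mm (distance of medium_insert_centre from where it was at the start of the episode above 0.02 m).
It fails at once if the oil bottle is moved by more than 20 mm or tipped (distance of oiler from where it was at the start of the episode above 0.02 m or angle between oiler's own z axis and vertical above 0.3 rad).
It also fails if it takes over 45 s, if anything falls off the work surface, if the arm or the gripper's body presses on something with over 40 N, if the wrist force passes 120 N, or if a joint passes its speed limit or range.

## Robot

A 6-joint arm with a two-finger parallel gripper is mounted at the origin on a cart in front of the work surface, level with it; the furniture and walls round the work are solid. World frame = base frame: x ahead of the robot, y to its left, z up, the work surface at z = 0. Lengths are in m, angles in rad, forces in N, time in s.
With the tool pointing down it reaches from about 0.4 to 0.825 m from the base axis. Payload 7 kg.
Tool frame: the origin (TCP) lies between the finger pads; the fingertips stand 8 mm ahead of it and the grasp point (between the pads) lies 11 mm behind it (arm.finger_overhang is the distance from the TCP to the fingertips, in m); z points along the fingers, y is the line along which they close (so a half turn about z gives the same grasp; the last joint's range is limited). The gripper opens to 88 mm and grips with 3 to 60 N. Pads are 19 mm wide; open, the fingers measure 130 mm over their backs; the gripper's body (78 mm by 193 mm) begins 47 mm behind the grasp point.
Start: joints at [1.575, 0.359, 0.012, 0, -1.224, -0.288], TCP at [0.189, 0.648, 0.235] pointing down, gripper open.
Joint ranges: [-3.07, 3.07], [-1.43, 2.12], [-1.02, 1.25], [-3.03, 1.67], [-3.05, -0], [-3.03, 3.03]. Speed limits (rad/s): [2.39, 2.39, 3.01, 3.14, 3.14, 3.14].

## Interface

Orientations are given as [roll, pitch, yaw] about the fixed x, y, z axes, in that order (R = Rz(yaw) Ry(pitch) Rx(roll)).
In Python, from station import arm gives the robot as it stands.
- The arm moves only by the tool move_arm, never from a script. Its argument "rows" is text: rows parted by semicolons, each of 7 numbers parted by spaces: the turn, a rotation vector about the tool's x, y, z in degrees, then the shift along the tool's x, y, z in m, then the finger opening in m, from 0 to 0.0876. A call has 1 to 8 rows; each row shifts and turns the commanded pose from where the row before left it, along the tool's axes as they then stand; what a row does not reach is not made up. A row lasts 1/8 s, in which the tool goes at most 62.5 mm and 10.7 degrees, less where a joint would pass 70% of its speed; a pose out of reach is approached as far as the arm can. A call is refused whole if a number of a shift passes 0.0625 or a number of a turn 10.7, either way. A call with a gripper value outside its range is refused whole. The fingers move at their own pace and stop on an object; "squeeze" is the grip in N (left out, the last holds). Time passes only in rows, so rows that do not move let the fingers close. It gives the time, the measured TCP pose, the force, the opening and the grip force at its end, in the units of the state.
- arm.get_state(): the state, without advancing time (a new reading comes with each control period).
- arm.grab_frame(name): name is "side" or "top"; returns (picture, depth): 480x640x3 uint8, blue, green, red; 480x640 float32, m along the optical axis (not along the pixel's ray), 0 where there is no reading.
- arm.camera_model(name): a dict with "mtx" (3x3 intrinsics, pixels), "camera_from_world" (4x4, takes a point from world to camera coordinates). Camera axes: x right, y down, z forward; pixel columns grow to the right and rows downward; lengths in m; the calibration is good to about 2 mm. A picture is of the moment at which its call begins. camera_model takes no time and is no camera call.
- arm.job_done(): hands the job in; it is judged then, once.
The state is a dict: "t": time; "q": joint angles; "qd": joint speeds; "joint_efforts": joint torques, N m; "eef_pos": TCP position; "ee_rot": TCP orientation; "force": force on the tool from outside, world axes, zero at the start; "moment": the same for the moment, N m; "width": finger opening in m; "gripper_force": force on a finger pad.
Only numpy, scipy, OpenCV 4.12 (cv2) and the standard library are available. Lean on these libraries where they do the work, as an engineer would, in place of code of your own. Each camera call takes 0.05 s, during which the arm holds its last target. There are 200 camera calls.

## Working session

There is one attempt and no reset: what is moved stays moved. The work goes in short steps, Python scripts to look and compute and a tool call to move; the robot and the scene stay as the last step left them, time stands still between calls to the robot, and variables do not carry over. Pictures are saved under pics/ and viewed, at most 10 in all, crops included, and the job is handed in when it is done.

Besides the shell and the picture viewer there is one more tool, called after "Request:" as name(argument=value, ...) on one line, values as JSON. move_arm: Moves the arm, as the interface text tells. Its arguments: {"type":"object","properties":{"rows":{"type":"string"},"squeeze":{"type":"number"}},"required":["rows"]}

```bash
mkdir -p pics; cat > h.py <<'E'
import numpy as np, cv2
from station import arm
def grab(n):
    p,d=arm.grab_frame(n); np.savez(''+n+'.npz',p=p,d=d); return p,d
def load(n):
    z=np.load(''+n+'.npz'); return z['p'],z['d']
def P(n,u,v,d=None,z=None):
    m=arm.camera_model(n); K=np.array(m['mtx']); T=np.linalg.inv(np.array(m['camera_from_world']))
    r=np.linalg.inv(K)@[u,v,1]
    if z is None:
        return T[:3,:3]@(r*d[int(round(v)),int(round(u))])+T[:3,3]
    w=T[:3,:3]@r; return T[:3,3]+w*(z-T[2,3])/w[2]
E
python3 - <<'E'
from h import *
for n in('top','side'):
    p,d=grab(n); cv2.imwrite(f'pics/{n}0.png',p)
    m=arm.camera_model(n); print(np.round(np.linalg.inv(m['camera_from_world']),3), m['mtx'])
print(arm.get_state(), arm.finger_overhang)
E
```

```text
[[ 0.012 -0.993  0.119  0.434]
 [-1.    -0.013 -0.012  0.278]
 [ 0.014 -0.119 -0.993  0.924]
 [ 0.     0.     0.     1.   ]] [[445.76050579   0.         314.29674295]
 [  0.         445.76050579 243.42255104]
 [  0.           0.           1.        ]]
[[-0.936 -0.273  0.22   0.339]
 [-0.351  0.742 -0.571  0.819]
 [-0.007 -0.612 -0.791  0.855]
 [ 0.     0.     0.     1.   ]] [[581.01270378   0.         314.46986603]
 [  0.         581.01270378 238.46977476]
 [  0.           0.           1.        ]]
{'t': 0.1, 'q': array([ 1.57511770e+00,  3.59301330e-01,  1.11717597e-02, -3.21720788e-04,
       -1.22412419e+00, -2.88087413e-01]), 'qd': array([ 0.00083013, -0.00120754,  0.00022047,  0.00054113, -0.00014644,
       -0.00070351]), 'joint_efforts': array([-2.76728402e-03, -5.84166241e+01,  2.93752223e+01,  7.01568246e+00,
        1.01747538e-02, -5.72228737e-05]), 'eef_pos': array([0.18889133, 0.64758648, 0.23373228]), 'ee_rot': array([ 3.14010935e+00, -1.24129381e-04, -2.83875479e-01]), 'force': array([ 0.06098299,  0.30578342, -0.18476137]), 'moment': array([-0.07317054,  0.01449444, -0.02540511]), 'gripper_force': 0.0, 'width': 0.08735482574410955} 0.008
```

View pics/top0.png

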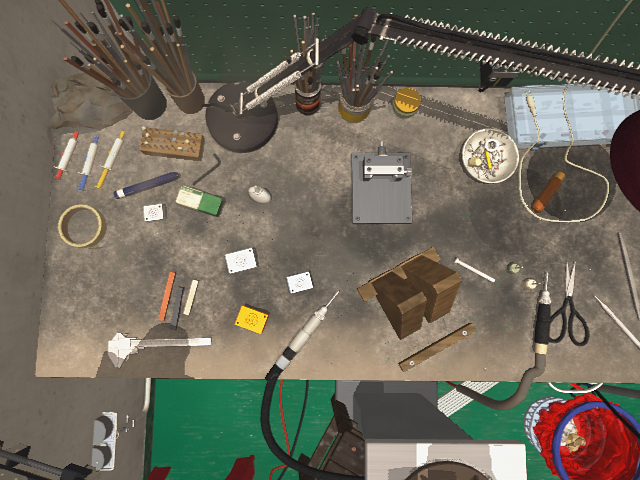

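View pics/side0.png

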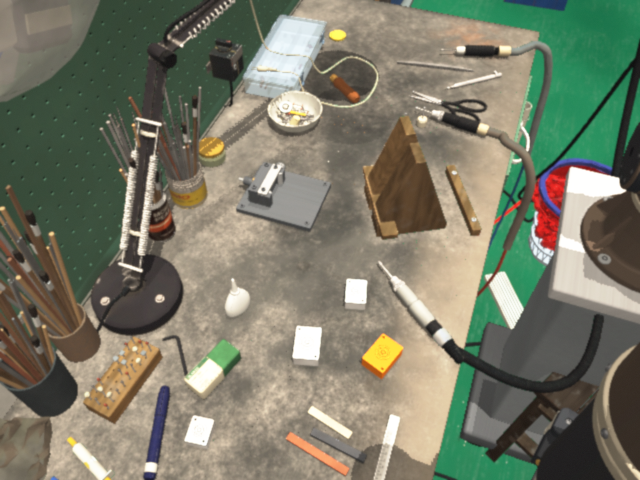

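Candidates in the top view: bright block (240,260), the largest; bright block (300,282), medium; bright block (153,212), small; orange look-alike (252,319). I choose (240,260) and check it in a close crop together with the nest.

```bash
python3 - <<'E'
from h import *
t,dt=load('top'); s,ds=load('side')
f=lambda a,x,y,w,h,k:cv2.resize(a[y:y+h,x:x+w],None,fx=k,fy=k,interpolation=cv2.INTER_CUBIC)
a=f(t,210,235,110,75,3.6)[:270,:396]; b=f(s,280,270,110,75,3.6)[:270,:396]
c=f(t,335,135,100,100,3.2)[:320,:320]; e=f(s,225,150,119,80,4)[:320,:472]
top=np.hstack([a,b]);bot=np.hstack([c,e]); W=max(top.shape[1],bot.shape[1])
pad=lambda i:cv2.copyMakeBorder(i,0,0,0,W-i.shape[1],0)
cv2.imwrite('pics/c1.png',np.vstack([pad(top),pad(bot)]))
for n,im,d,(x0,y0,w,h),zr in [('top',t,dt,(215,240,52,40),(.015,.04)),('top',t,dt,(280,265,40,35),(.013,.04)),('side',s,ds,(285,315,45,60),(.015,.04)),('side',s,ds,(335,270,40,45),(.013,.04)),('top',t,dt,(335,140,95,95),(.006,.018)),('side',s,ds,(225,155,115,80),(.006,.018)),('top',t,dt,(335,140,95,95),(.04,.06))]:
    pts=np.array([P(n,u,v,d) for v in range(y0,y0+h) for u in range(x0,x0+w) if d[v,u]>0])
    q=pts[(pts[:,2]>zr[0])&(pts[:,2]<zr[1])]
    print(n,len(q),np.round(np.median(q[:,2]),4),[np.round(x,4) for x in cv2.minAreaRect((q[:,:2]*1000).astype(np.float32))])
E
```

```text
top 556 0.0233 [array([505.9169, 415.1497]), array([40.1964, 56.1493]), np.float64(15.1414)]Traceback (most recent call last):
  File "<stdin>", line 10, in <module>
  File "h.py", line 8, in P
    m=arm.camera_model(n); K=np.array(m['mtx']); T=np.linalg.inv(np.array(m['camera_from_world']))
ValueError: time passes only in moves, steps and waits
```

View pics/c1.png

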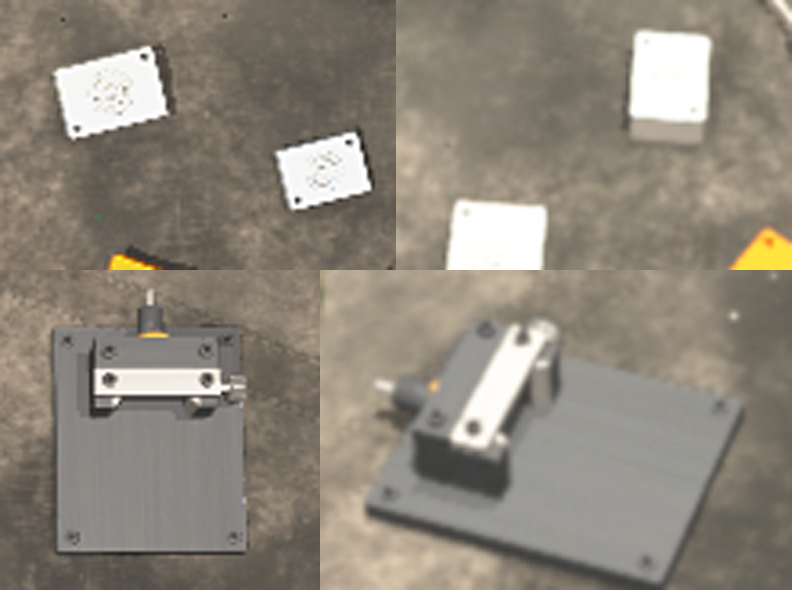

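The crops confirm it: the left block is the larger (40x56 mm by depth, with a round cavity). The nest's mouth faces -x, towards the robot. Next I cache the calibration and measure everything.

```bash
cat > h.py <<'E'
import numpy as np, cv2
from station import arm
CM={n:arm.camera_model(n) for n in('top','side')}
def grab(n):
    p,d=arm.grab_frame(n); np.savez(''+n+'.npz',p=p,d=d); return p,d
def load(n):
    z=np.load(''+n+'.npz'); return z['p'],z['d']
def P(n,u,v,d=None,z=None):
    """world points of pixels: by depth image d, or on the plane z"""
    K=np.array(CM[n]['mtx']); T=np.linalg.inv(np.array(CM[n]['camera_from_world']))
    u=np.atleast_1d(u); v=np.atleast_1d(v)
    w=(T[:3,:3]@np.linalg.inv(K)@np.array([u,v,np.ones(len(u))])).T
    s=d[np.rint(v).astype(int),np.rint(u).astype(int)] if z is None else (z-T[2,3])/w[:,2]
    return T[:3,3]+w*s[:,None]
def cloud(n,d,x,y,w,h):
    v,u=np.mgrid[y:y+h,x:x+w]; p=P(n,u.ravel(),v.ravel(),d); return p[d[v,u].ravel()>0]
E
python3 - <<'E'
from h import *
t,dt=load('top'); s,ds=load('side')
for n,d,r,zr in [('top',dt,(215,240,52,40),(.015,.04)),('top',dt,(280,265,40,35),(.013,.04)),('side',ds,(285,315,45,60),(.015,.04)),('side',ds,(335,270,40,45),(.013,.04)),('top',dt,(335,140,95,95),(.006,.018)),('side',ds,(225,155,115,80),(.006,.018)),('top',dt,(335,140,95,95),(.042,.06)),('side',ds,(225,155,115,80),(.042,.06))]:
    p=cloud(n,d,*r); q=p[(p[:,2]>zr[0])&(p[:,2]<zr[1])]
    print(n,len(q),np.round(np.median(q[:,2]),4),cv2.minAreaRect((q[:,:2]*1000).astype(np.float32)))
# plate corners read from crop (c: x=335+px/3.2, y=135+(py-270)/3.2)
c=np.array([[53,327],[245,326],[245,552],[57,552]])/3.2
print(np.round(P('top',335+c[:,0],135+c[:,1]-270/3.2,z=.012),4))
k=np.array([[94,369],[220,368],[220,396],[94,396]])/3.2
print(np.round(P('top',335+k[:,0],135+k[:,1]-270/3.2,z=.048),4))
E
```

```text
top 556 0.0233 ((505.9169006347656, 415.149658203125), (40.196388244628906, 56.149322509765625), 15.141402244567871)
top 377 0.021 ((463.52093505859375, 295.13153076171875), (33.7545051574707, 45.63962173461914), 15.015839576721191)
side 861 0.0243 ((508.32275390625, 418.91796875), (39.96666717529297, 58.607120513916016), 15.282072067260742)
side 515 0.022 ((466.0059814453125, 298.83612060546875), (33.815765380859375, 48.327144622802734), 14.712997436523438)
top 3205 0.0109 ((664.1143798828125, 126.79662322998047), (151.2154541015625, 124.6218490600586), 0.9085953235626221)
side 2944 0.012 ((686.3955688476562, 123.46723937988281), (230.50030517578125, 191.10731506347656), 17.90590476989746)
top 725 0.0469 ((699.4607543945312, 127.24605560302734), (44.30274963378906, 79.26463317871094), 1.5973960161209106)
side 668 0.048 ((703.0916137695312, 131.2577667236328), (44.60960006713867, 81.53402709960938), 0.35380664467811584)
[[0.7377 0.1898 0.012 ]
 [0.7405 0.0625 0.012 ]
 [0.5888 0.0647 0.012 ]
 [0.5871 0.187  0.012 ]]
[[0.6987 0.1672 0.048 ]
 [0.7006 0.0873 0.048 ]
 [0.6824 0.0875 0.048 ]
 [0.6812 0.1673 0.048 ]]
```

```bash
python3 - <<'E'
from h import *
t,dt=load('top'); s,ds=load('side')
for n,d,r,zm in [('top',dt,(240,178,40,30),.02),('side',ds,(215,270,40,50),.02),('top',dt,(350,240,120,100),.03),('side',ds,(360,110,90,130),.03),('top',dt,(225,300,50,40),.012)]:
    p=cloud(n,d,*r); q=p[p[:,2]>zm]; print(n,len(q),np.round(q.min(0),3),np.round(q.max(0),3),np.round(q[q[:,2].argmax()],3))
E
```

```text
top 241 [0.629 0.361 0.02 ] [0.659 0.402 0.084] [0.645 0.383 0.084]
side 446 [0.631 0.365 0.02 ] [0.662 0.408 0.086] [0.647 0.386 0.086]
top 4883 [ 0.36  -0.004  0.03 ] [0.537 0.181 0.188] [0.459 0.057 0.188]
side 5709 [ 0.361 -0.178  0.03 ] [0.54  0.185 0.188] [0.464 0.06  0.188]
top 585 [0.361 0.358 0.013] [0.415 0.422 0.028] [0.382 0.374 0.028]
```

```bash
cat > plan.py <<'E'
"""plan.py x y z yaw_deg n width: n equal rows in tool axes from the measured pose to the target (tool down)"""
import sys, numpy as np
from scipy.spatial.transform import Rotation as R
from station import arm
x,y,z,yaw,n,w=map(float,sys.argv[1:]); n=int(n)
s=arm.get_state(); r=R.from_euler('xyz',s['ee_rot']); p=np.array(s['eef_pos'])
g=R.from_euler('xyz',[np.pi,0,np.radians(yaw)]); dv=(r.inv()*g).as_rotvec(); step=R.from_rotvec(dv/n)
d=(np.array([x,y,z])-p)/n
out=[]
for i in range(n):
    out.append(' '.join(f'{a:.1f}' for a in np.degrees(dv/n))+' '+' '.join(f'{a:.4f}' for a in r.inv().apply(d))+f' {w}'); r=r*step
print('; '.join(out))
E
python3 plan.py .503 .4315 .13 -74.9 8 .07
```

```text
0.0 -0.0 7.3 0.0453 0.0149 0.0130 0.07; 0.0 -0.0 7.3 0.0468 0.0090 0.0130 0.07; 0.0 -0.0 7.3 0.0476 0.0030 0.0130 0.07; 0.0 -0.0 7.3 0.0476 -0.0031 0.0130 0.07; 0.0 -0.0 7.3 0.0468 -0.0091 0.0130 0.07; 0.0 -0.0 7.3 0.0452 -0.0150 0.0130 0.07; 0.0 -0.0 7.3 0.0429 -0.0207 0.0130 0.07; 0.0 -0.0 7.3 0.0399 -0.0260 0.0130 0.07
```

Request:
move_arm(rows="0 0 7.3 0.0453 0.015 0.013 0.07; 0 0 7.3 0.0468 0.009 0.013 0.07; 0 0 7.3 0.0476 0.003 0.013 0.07; 0 0 7.3 0.0476 -0.003 0.013 0.07; 0 0 7.3 0.0468 -0.009 0.013 0.07; 0 0 7.3 0.0452 -0.015 0.013 0.07; 0 0 7.3 0.043 -0.0207 0.013 0.07; 0 0 7.3 0.04 -0.026 0.013 0.07")

```text
t: 1.1
eef_pos: [0.5045, 0.431, 0.1298]
ee_rot: [3.141, -0.0, -1.307]
force: [-0.3, 0.5, -0.3]
width: 0.0698
gripper_force: 0.0
```

```bash
python3 - <<'E'
from h import *
t,_=grab('top'); s,_=grab('side')
f=lambda a,x,y,w,h:cv2.resize(a[y:y+h,x:x+w],(400,400),interpolation=cv2.INTER_CUBIC)
cv2.imwrite('pics/c2.png',np.hstack([f(t,160,180,170,170),f(s,200,230,230,230)]))
z=arm.get_state();print(z['eef_pos'],np.degrees(z['ee_rot']),z['width'],z['force'])
E
python3 plan.py .503 .4315 .05 -74.9 2 .07
```

```text
[0.50567186 0.42833299 0.12804317] [ 1.79821936e+02 -1.49535727e-01 -7.50969570e+01] 0.06991196398946031 [-0.6726878   0.88200811 -0.94764746]
0.1 -0.1 -0.1 -0.0020 0.0008 0.0390 0.07; 0.1 -0.1 -0.1 -0.0019 0.0008 0.0390 0.07
```

View pics/c2.png

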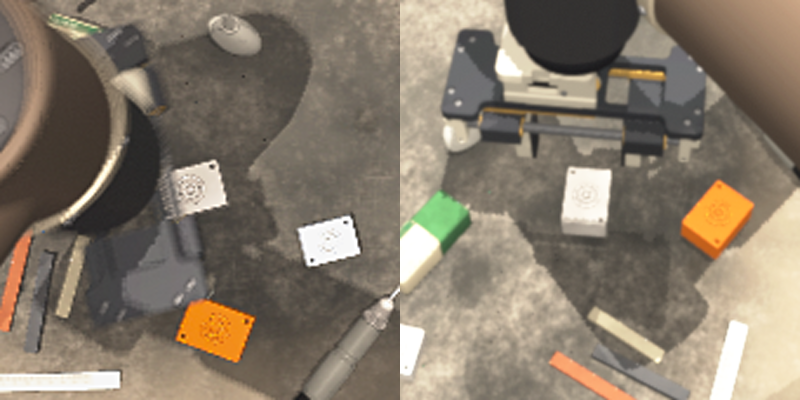

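The insert lies between and below the open fingers (side half, about (585,200)), and nothing is in the way. I descend.

Request:
move_arm(rows="0 0 0 -0.002 0.001 0.039 0.075; 0 0 0 -0.002 0.001 0.039 0.075; 0 0 0 0 0 0.018 0.075; 0 0 0 0 0 0.018 0.075; 0 0 0 0 0 0 0.075")

```text
t: 1.82
eef_pos: [0.5002, 0.4351, 0.0156]
ee_rot: [3.14, -0.001, -1.303]
force: [0.5, -0.8, -0.1]
width: 0.0749
gripper_force: 0.0
```

Request:
move_arm(rows="0 0 0 0.0035 -0.002 0.003 0.075; 0 0 0 0 0 0 0.05; 0 0 0 0 0 0 0.03; 0 0 0 0 0 0 0.03; 0 0 0 0 0 0 0.03; 0 0 0 0 0 0 0.03", squeeze=55)

```text
t: 2.58
eef_pos: [0.5034, 0.4327, 0.0138]
ee_rot: [-3.141, 0.0, -1.303]
force: [-0.7, -0.5, 2.0]
width: 0.0395
gripper_force: 55.0
```

Request:
move_arm(rows="0 0 0 0 0 -0.03 0.03; 0 0 0 0 0 -0.055 0.03; 0 0 0 0 0 -0.055 0.03; 0 0 0 0 0 0 0.03; 0 0 0 0 0 0 0.03")

```text
t: 3.2
eef_pos: [0.5029, 0.4323, 0.1531]
ee_rot: [3.141, 0.0, -1.303]
force: [-0.8, -0.0, -2.3]
width: 0.0394
gripper_force: 55.0
```

```bash
python3 plan.py .620 .129 .15 0.9 8 .03
```

```text
0.0 0.0 -9.4 0.0404 -0.0041 0.0004 0.03; 0.0 0.0 -9.4 0.0406 0.0026 0.0004 0.03; 0.0 0.0 -9.4 0.0396 0.0092 0.0004 0.03; 0.0 0.0 -9.4 0.0375 0.0156 0.0004 0.03; 0.0 0.0 -9.4 0.0345 0.0215 0.0004 0.03; 0.0 0.0 -9.4 0.0305 0.0269 0.0004 0.03; 0.0 0.0 -9.4 0.0256 0.0315 0.0004 0.03; 0.0 0.0 -9.4 0.0201 0.0353 0.0004 0.03
```

Request:
move_arm(rows="0 0 -9.4 0.0404 -0.004 0 0.03; 0 0 -9.4 0.0406 0.0026 0 0.03; 0 0 -9.4 0.0396 0.0092 0 0.03; 0 0 -9.4 0.0375 0.0156 0 0.03; 0 0 -9.4 0.0345 0.0215 0 0.03; 0 0 -9.4 0.0305 0.0269 0 0.03; 0 0 -9.4 0.0256 0.0315 0 0.03; 0 0 -9.4 0.02 0.0353 0 0.03")

```text
t: 4.2
eef_pos: [0.6189, 0.1273, 0.1513]
ee_rot: [3.14, 0.003, 0.015]
force: [0.8, -0.3, -1.4]
width: 0.0398
gripper_force: 55.0
```

Request:
move_arm(rows="0 0 0 0 0 0 0.03; 0 0 0 0 0 0.04 0.03; 0 0 0 0 0 0.04 0.03; 0 0 0 0 0 0 0.03; 0 0 0 0 0 0 0.03; 0 0 0 0 0 0 0.03")

```text
t: 4.95
eef_pos: [0.6206, 0.1297, 0.0753]
ee_rot: [-3.141, -0.002, 0.01]
force: [-0.2, -0.0, -0.6]
width: 0.0393
gripper_force: 55.0
```

```bash
python3 - <<'E'
from h import *
t,_=grab('top'); s,_=grab('side')
f=lambda a,x,y,w,h:cv2.resize(a[y:y+h,x:x+w],(400,400),interpolation=cv2.INTER_CUBIC)
cv2.imwrite('pics/c3.png',np.hstack([f(t,320,120,140,140),f(s,220,120,140,140)]))
z=arm.get_state();print(z['eef_pos'],np.degrees(z['ee_rot']),z['width'],z['force'],z['q'])
E
```

```text
[0.62030144 0.12949452 0.07509248] [-1.79938558e+02 -1.25844753e-01  5.42762682e-01] 0.03901531307026453 [ 0.08885872 -0.3369341  -0.93812271] [ 5.13381878e-01  4.28976472e-01 -2.77022821e-01  1.59964110e-04
 -8.62355855e-01  1.06678469e+00]
```

View pics/c3.png

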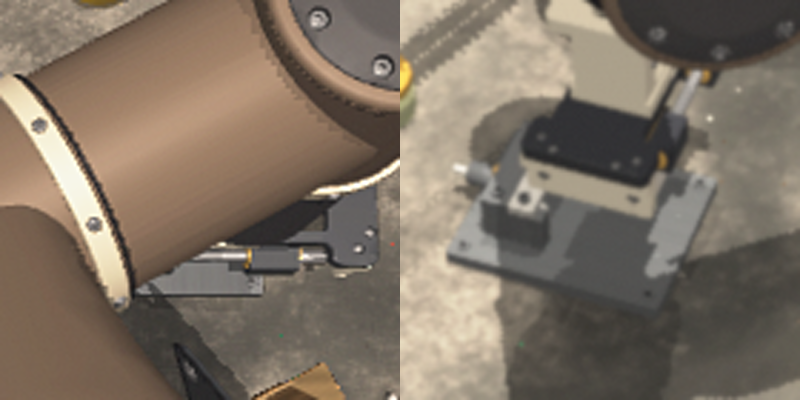

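Side half: the gripper stands over the plate in front of the slotted block (about (515,205)), and nothing is touching. I lower onto the plate and watch the force.

Request:
move_arm(rows="0 0 -0.3 0 0 0.022 0.03; 0 0 0 0 0 0.022 0.03; 0 0 0 0 0 0 0.03; 0 0 0 0 0 0.002 0.03; 0 0 0 0 0 0.001 0.03; 0 0 0 0 0 0 0.03; 0 0 0 0 0 0 0.03")

```text
t: 5.92
eef_pos: [0.6198, 0.1291, 0.027]
ee_rot: [-3.141, -0.001, 0.015]
force: [-0.5, 0.4, -2.0]
width: 0.0395
gripper_force: 55.0
```

Request:
move_arm(rows="0 0 0 0 0 0.001 0.03; 0 0 0 0 0 0 0.03; 0 0 0 0 0 0 0.03")

```text
t: 6.3
eef_pos: [0.6197, 0.1291, 0.0258]
ee_rot: [-3.142, -0.0, 0.015]
force: [0.2, 1.0, 0.4]
width: 0.0392
gripper_force: 55.0
```

Request:
move_arm(rows="0 0 0 0 0 0.0005 0.03; 0 0 0 0 0 0 0.03; 0 0 0 0 0 0 0.03")

```text
t: 6.68
eef_pos: [0.6197, 0.1291, 0.0258]
ee_rot: [-3.142, -0.001, 0.015]
force: [-2.8, -0.5, 5.5]
width: 0.0395
gripper_force: 55.0
```

Contact with the plate is at 5 N. I slide along +x.

Request:
move_arm(rows="0 0 0 0.003 0 -0.0003 0.03; 0 0 0 0.004 0 0 0.03; 0 0 0 0.004 0 0 0.03; 0 0 0 0.003 0 0 0.03; 0 0 0 0 0 0 0.03; 0 0 0 0 0 0 0.03")

```text
t: 7.42
eef_pos: [0.6331, 0.1289, 0.0257]
ee_rot: [3.141, 0.001, 0.015]
force: [-3.8, -0.3, 5.6]
width: 0.0397
gripper_force: 55.0
```

Request:
move_arm(rows="0 0 0 0.003 0 0 0.03; 0 0 0 0.003 0 0 0.03; 0 0 0 0.002 0 0 0.03; 0 0 0 0 0 0 0.03; 0 0 0 0 0 0 0.03")

```text
t: 8.05
eef_pos: [0.6409, 0.129, 0.0257]
ee_rot: [3.141, 0.001, 0.015]
force: [-4.7, -0.8, 6.9]
width: 0.0395
gripper_force: 55.0
```

Request:
move_arm(rows="0 0 0 0.002 0 -0.0003 0.03; 0 0 0 0.002 0 0 0.03; 0 0 0 0.001 0 0 0.03; 0 0 0 0 0 0 0.03; 0 0 0 0 0 0 0.03")

```text
t: 8.68
eef_pos: [0.6459, 0.1289, 0.0257]
ee_rot: [3.141, 0.001, 0.014]
force: [-4.0, -0.5, 5.1]
width: 0.0397
gripper_force: 55.0
```

Request:
move_arm(rows="0 0 0 0.002 0 0 0.03; 0 0 0 0.001 0 0 0.03; 0 0 0 0 0 0 0.03; 0 0 0 0 0 0 0.03")

```text
t: 9.18
eef_pos: [0.6487, 0.129, 0.0258]
ee_rot: [3.141, 0.002, 0.014]
force: [-5.3, -1.2, 6.3]
width: 0.0395
gripper_force: 55.0
```

Request:
move_arm(rows="0 0 0 0.002 0 0 0.03; 0 0 0 0 0 0 0.03; 0 0 0 0 0 0 0.03")

```text
t: 9.55
eef_pos: [0.6494, 0.1289, 0.0258]
ee_rot: [3.14, 0.004, 0.014]
force: [-10.7, -0.0, 9.4]
width: 0.0394
gripper_force: 55.0
```

Request:
move_arm(rows="0 0 0 0.002 0 0 0.03; 0 0 0 0 0 0 0.03; 0 0 0 0 0 0 0.03")

```text
t: 9.93
eef_pos: [0.6508, 0.1289, 0.0257]
ee_rot: [3.14, 0.005, 0.014]
force: [-13.4, 0.7, 11.2]
width: 0.0398
gripper_force: 55.0
```

Request:
move_arm(rows="0 0 0 0.0015 0 0 0.03; 0 0 0 0 0 0 0.03; 0 0 0 0 0 0 0.03")

```text
t: 10.3
eef_pos: [0.6518, 0.1289, 0.0257]
ee_rot: [3.14, 0.006, 0.014]
force: [-14.3, 1.4, 12.4]
width: 0.0397
gripper_force: 55.0
```

Request:
move_arm(rows="0 0 0 0.001 0 -0.0005 0.03; 0 0 0 0.001 0 0 0.03; 0 0 0 0 0 0 0.03; 0 0 0 0 0 0 0.03")

```text
t: 10.8
eef_pos: [0.6534, 0.1289, 0.0257]
ee_rot: [3.14, 0.006, 0.014]
force: [-15.0, 1.2, 11.3]
width: 0.0397
gripper_force: 55.0
```

Request:
move_arm(rows="0 0 0 0.001 0 0 0.03; 0 0 0 0.001 0 0 0.03; 0 0 0 0 0 0 0.03; 0 0 0 0 0 0 0.03")

```text
t: 11.3
eef_pos: [0.6548, 0.1289, 0.0258]
ee_rot: [3.14, 0.007, 0.014]
force: [-16.6, 2.4, 12.0]
width: 0.0397
gripper_force: 55.0
```

Request:
move_arm(rows="0 0 0 0.001 0 -0.0004 0.03; 0 0 0 0.001 0 0 0.03; 0 0 0 0 0 0 0.03; 0 0 0 0 0 0 0.03")

```text
t: 11.8
eef_pos: [0.6565, 0.1289, 0.0258]
ee_rot: [3.14, 0.008, 0.014]
force: [-17.7, 2.0, 12.0]
width: 0.0394
gripper_force: 55.0
```

Request:
move_arm(rows="0 0 0 0.001 0 0 0.03; 0 0 0 0 0 0 0.03; 0 0 0 0 0 0 0.03")

```text
t: 12.18
eef_pos: [0.6567, 0.1289, 0.0258]
ee_rot: [3.14, 0.009, 0.014]
force: [-20.1, 3.5, 12.8]
width: 0.0396
gripper_force: 55.0
```

Request:
move_arm(rows="0 0 0 0.001 0 0 0.03; 0 0 0 0 0 0 0.03; 0 0 0 0 0 0 0.03")

```text
t: 12.55
eef_pos: [0.6568, 0.1289, 0.0258]
ee_rot: [3.139, 0.011, 0.014]
force: [-24.1, 3.2, 15.8]
width: 0.0397
gripper_force: 55.0
```

The TCP stopped at 0.6567, about 7.8 mm after first plunger contact, and the force is now rising without travel: it is seated. I add a little push and check with a look.

Request:
move_arm(rows="0 0 0 0.001 0 0 0.03; 0 0 0 0 0 0 0.03; 0 0 0 0 0 0 0.03; 0 0 0 0 0 0 0.03")

```text
t: 13.05
eef_pos: [0.6568, 0.1289, 0.0258]
ee_rot: [3.139, 0.012, 0.014]
force: [-26.6, 5.3, 18.8]
width: 0.0398
gripper_force: 55.0
```

```bash
python3 - <<'E'
from h import *
s,_=grab('side')
cv2.imwrite('pics/c4.png',cv2.resize(s[140:240,215:345],(780,600),interpolation=cv2.INTER_CUBIC))
z=arm.get_state();print(z['eef_pos'],z['ee_rot'],z['force'],z['moment'])
E
```

```text
[0.65680376 0.12882018 0.02574505] [3.13910217 0.01250825 0.01393717] [-26.45574608   4.0988778   18.84964121] [1.863016   9.6722353  0.17965058]
```

View pics/c4.png

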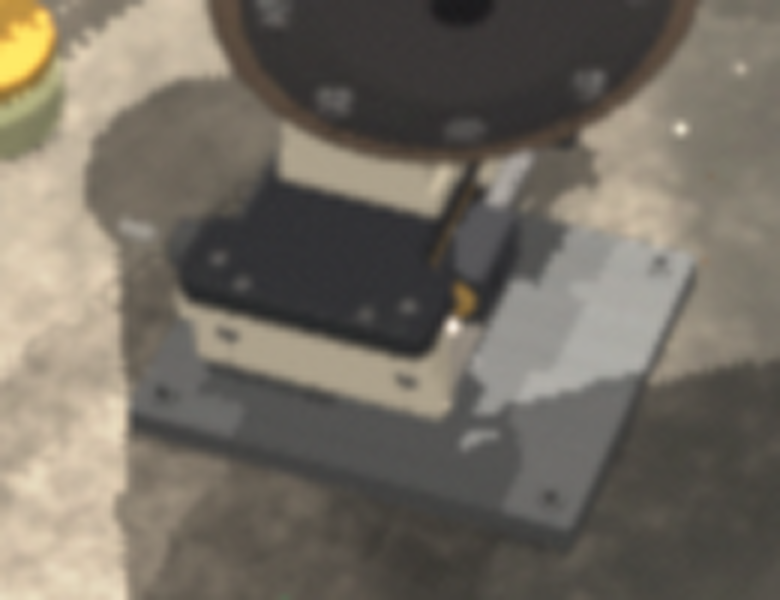

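The gripper hides the insert in this picture; it only shows the arm clear of the block. The forces fit seating: about 3 to 9 N of spring rise over 7.8 mm, then a hard stop at the expected seat. Of the 26 N push, roughly 10 N should be on the buttons. I hand it in.

```bash
python3 -c "
from station import arm
print(arm.job_done())"
```

```text
the job is handed in; nothing more can be done
None
```

I handed the job in with the large insert still gripped at 55 N and pushed up against the stop buttons with about 26 N in all, roughly 10 N of it on the buttons by my estimate; seating is judged from travel and force because the gripper hid the insert, and no verdict came back.

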